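Discard the uncovered culture dish

ROBOT

A 6-joint arm with a two-finger parallel gripper is mounted at the origin on the work surface. World frame = base frame: x ahead of the robot, y to its left, z up, the work surface at z = 0. Lengths are in m, angles in rad, forces in N, time in s.
With the tool pointing down it reaches from about 0.3 to 1 m from the base axis. Payload 5.1 kg.
Tool frame: the origin (TCP) lies on the centre line of the jaws, within the pads' length; the fingertips stand 19 mm ahead of it and the grasp point (between the pads) is the TCP (bot.tips_ahead is the z of the fingertips in the tool frame, in m); z points along the fingers, y is the line along which they close (so a half turn about z gives the same grasp; the last joint's range is limited). The gripper opens to 95 mm and grips with 3 to 60 N. Pads are 20 mm wide; open, the fingers measure 119 mm over their backs; the gripper's body (75 mm by 180 mm) begins 59 mm behind the grasp point.
Start: joints at [-1.401, 0.124, 1.65, -0, 1.367, -0.083], TCP at [0.163, -0.629, 0.234] pointing down, gripper open.
Joint ranges: [-2.61, 2.61], [-1.02, 2.33], [0.03, 2.71], [-1.35, 4.49], [0.32, 2.68], [-2.91, 2.91]. Speed limits (rad/s): [2.57, 2.57, 3.14, 3.14, 3.14, 3.14].

INTERFACE

Orientations are given as a rotation vector (axis times angle).
In Python, from cell import bot, viewer, workorder gives the robot as it stands.
- The arm moves only by the tool servo_tool, never from a script. Its argument "motion" is a list of rows, each a list of 3 entries, a list of its own where there are three numbers: the finger opening in cm, from 0 to 9.51, then the shift along the tool's x, y, z in cm, then the turn, a rotation vector about the tool's x, y, z in degrees. In form: [[jaw, [x, y, z], [wx, wy, wz]], ...]. A call has 1 to 12 rows; each row shifts and turns the commanded pose from where the row before left it, along the tool's axes as they then stand; what a row does not reach is not made up. A row lasts 1/8 s, in which the tool goes at most 62.5 mm and 10.7 degrees, less where a joint would pass 70% of its speed; a pose out of reach is approached as far as the arm can. A call with a gripper value outside its range is refused whole. The fingers move at their own pace and stop on an object; "squeeze" is the grip in N (left out, the last holds). Time passes only in rows, so rows that do not move let the fingers close. It gives the time, the measured TCP pose, the force, the opening and the grip force at its end, in the units of the state.
- bot.read_state(): the state, without advancing time (a new reading comes with each control period).
- viewer.read_camera(name): name is "side" or "top"; returns a dict with "color" (384x512x3 uint8, blue, green, red), "camera_matrix" (3x3 intrinsics, pixels), "eye" and "orientation" of the camera in the world. Camera axes: x right, y down, z forward; pixel columns grow to the right and rows downward; lengths in m; the calibration is good to about 2 mm. A picture is of the moment at which its call begins. There is no depth.
- workorder.close_job(): hands the job in; it is judged then, once.
The state is a dict: "time_s": time; "joint_positions": joint angles; "qd": joint speeds; "tau": joint torques, N m; "eef_pos": TCP position; "orientation": TCP orientation; "contact_force": force on the tool from outside, world axes, zero at the start; "ft_torque": the same for the moment, N m; "finger_gap": opening from 0.0 (shut) to 1.0 (fully open); "grasp_force": force on a finger pad.
Only numpy, scipy, OpenCV 4.12 (cv2) and the standard library are available. Lean on these libraries where they do the work, as an engineer would, in place of code of your own. Each camera call takes 0.05 s, during which the arm holds its last target. There are 200 camera calls.

TASK

One of the three small culture dishes on the counting stage has lost its lid and is spoilt. Slide open the lid of the discard box behind the stage, push the lidless dish across the stage and over its edge so that it drops into the box (slide it, do not pick it up), then slide the lid fully shut. Leave the two lidded dishes where they are and do not disturb the other things on the bench.

Things in the scene. Friction and masses are not known exactly. Their poses are not given: they have to be found in the camera images.
- stage: Fixed counting stage, a grey box with a flat dark steel top, 190 (x) x 250 (y) x 85 mm high, standing on the bench. Origin at the centre of its underside; +x points to the edge that the discard box stands against (x = +95 mm), away from the robot; its top has no rim.
- discard_box: Fixed grey box against the stage's +x edge, same yaw, shifted along y by up to 20 mm. Origin: centre of the underside of its open bay, 110 (x) x 150 (y) x 75 mm high, walls and floor 5 mm (mouth 100 x 140 mm, centred on the origin; the wall at x = -55 mm touches the stage). A solid closed bay of the same height goes on from y = +70 to +225 mm; the lid slides over it.
- discard_lid (a joint): Flat aluminium sliding lid on the discard box, 110 x 150 x 4 mm, its top 79 mm above the bench. 0 m: fully shut over the mouth; it slides along the box's +y to 0.145 m: fully open. Slides with about 1 N and stays where left.
- lid_tab (a point): Middle of the top of the upright tab on the lid, 107.5 mm above the bench. The tab is 40 mm along the box's x, 12 mm thick along its y, 28 mm tall; shut, it stands at y = -40 mm in the box's frame. Pinch it along y or push it.
- open_dish: The spoilt dish: round, lidless, white plastic, 52 mm diameter, 16 mm high, hollow (wall 2.5 mm, floor 3 mm), a pale filter with dark spots in it; 30 g. Origin at the centre of its underside. Stands on the stage, in any of three places side by side along the stage's y, about 80 mm apart.
- lidded_dish_a: Good dish with its lid on: white, solid flat top, 56 mm diameter at the lid, 20 mm high, on the stage. Origin at the centre of its underside.
- lidded_dish_b: The same as lidded_dish_a: the other good dish.
- beaker: Glass beaker, 68 mm diameter, 85 mm high, on the bench beside the discard box's -y end. Origin at the centre of its underside.
- media_bottle: Glass bottle with blue cap, 72 mm diameter, 150 mm high, on the right of the bench. Origin at the centre of its underside.
- tape_roll: Roll of blue tape lying flat, 60 mm diameter, 19 mm high, on the right of the bench. Origin at the centre of its underside.
- tube_rack: Blue rack of red-capped tubes, 90 x 160 mm, 85 mm high, on the left of the bench. Origin at the centre of its underside.
- funnel: White plastic funnel standing mouth down, 90 mm diameter, 90 mm high, on the left of the bench. Origin at the centre of its underside.
- filter_box: Cardboard box, 70 x 100 x 35 mm, on the left of the bench. Origin at the centre of its underside.
Mind the look-alikes: they are no part of the job. What is shaped like the lidded_dish_b but green or turquoise is not meant.

How it is judged:
On the way, in this order (a step that is already met when the one before it is completed fails the run):
1. the discard box's lid is slid open (more than 60 mm) (value of joint discard_lid above 0.06 m), for 0.1 s.
2. the lidless dish has dropped into the discard box (x of open_dish in the frame of discard_box between -0.055 and 0.055 m and y of open_dish in the frame of discard_box between -0.075 and 0.075 m and z of open_dish in the frame of discard_box below 0.06 m), for 0.2 s.
At the end, for the whole second after the job is handed in: The lidless dish lies at rest inside the discard box, below its rim (underside centre within the bay and less than 60 mm above the bench), the lid is shut to within 6 mm, and both lidded dishes stand upright within 15 mm of where they began (all of step 2 and value of joint discard_lid below 0.006 m and linear speed of open_dish below 0.02 m/s and angle between each of lidded_dish_a, lidded_dish_b's own z axis and vertical below 0.1 rad and distance of each of lidded_dish_a, lidded_dish_b from where it was at the start of the episode below 0.015 m); the robot touches nothing.
It fails at once if the lidless dish is lifted more than 15 mm off the stage (z of open_dish in the frame of stage above 0.1 m).
It fails at once if a lidded dish is moved more than 15 mm (distance of any of lidded_dish_a, lidded_dish_b from where it was at the start of the episode above 0.015 m).
It fails at once if another thing on the bench is moved more than 25 mm (distance of any of beaker, media_bottle, tape_roll, tube_rack, funnel, filter_box from where it was at the start of the episode above 0.025 m).
It also fails if it takes over 69 s, if anything falls off the work surface, if the arm or the gripper's body presses on something with over 40 N, if the wrist force passes 120 N, or if a joint passes its speed limit or range.

## Working session

There is one attempt and no reset: what is moved stays moved. The work goes in short steps, Python scripts to look and compute and a tool call to move; the robot and the scene stay as the last step left them, time stands still between calls to the robot, and variables do not carry over. Pictures are saved under pics/ and viewed, at most 10 in all, crops included, and the job is handed in when it is done.

Besides the shell and the picture viewer there is one more tool, called after "Request:" by a JSON object that holds its "name" and its "arguments", one argument or row to a line. servo_tool: Moves the arm, as the interface text tells. Its arguments: {"type":"object","properties":{"motion":{"type":"array","items":{"type":"array"}},"squeeze":{"type":"number"}},"required":["motion"]}

```bash
mkdir -p pics
cat > h.py <<'E'
import numpy as np, cv2
from cell import bot, viewer, workorder
from scipy.spatial.transform import Rotation as R
def cam(n):
    c=viewer.read_camera(n); return c
def rot(c):
    o=np.array(c["orientation"],float)
    return o if o.shape==(3,3) else (R.from_rotvec(o).as_matrix() if o.size==3 else R.from_quat(o).as_matrix())
def ray(c,u,v):
    d=rot(c)@np.linalg.inv(np.array(c["camera_matrix"]))@[u,v,1]; return np.array(c["eye"]),d
def atz(c,u,v,z):
    e,d=ray(c,u,v); return e+d*(z-e[2])/d[2]
def tri(c1,p1,c2,p2):
    e1,d1=ray(c1,*p1);e2,d2=ray(c2,*p2)
    s=np.linalg.lstsq(np.c_[d1,-d2],e2-e1,rcond=None)[0]
    a,b=e1+d1*s[0],e2+d2*s[1]; return (a+b)/2,np.linalg.norm(a-b)
def proj(c,p):
    q=np.array(c["camera_matrix"])@rot(c).T@(np.array(p)-c["eye"]); return q[:2]/q[2]
E
python3 - <<'E'
from h import *
import pickle
for n in("top","side"):
    c=cam(n); pickle.dump(c,open(n+".pkl","wb")); print(n,c["eye"],c["orientation"],c["camera_matrix"][0])
    cv2.imwrite(f"pics/{n}0.png",cv2.resize(c["color"],(768,576),interpolation=cv2.INTER_CUBIC))
print(bot.read_state())
E
```

```text
top [0.31319445 0.00614951 1.41125933] [-2.15264059  2.14180153 -0.16359406] [499.43499204   0.         259.26668312]
side [-0.07716692  0.71699549  0.73074065] [-0.81540547  2.38037093 -1.24802352] [383.35733752   0.         248.60160054]
{'time_s': 0.1, 'joint_positions': array([-1.40061647e+00,  1.24460049e-01,  1.65152691e+00, -3.41621971e-05,
        1.36751905e+00, -8.25561801e-02]), 'qd': array([-4.79435082e-04,  2.60577329e-05, -3.52810216e-03, -1.02402414e-03,
       -1.50611804e-03, -2.98563440e-04]), 'tau': array([ 4.25741364e-04, -4.18879366e+01, -3.61096787e+01,  7.76356948e-02,
        4.61318088e-02, -7.41528447e-05]), 'eef_pos': array([ 0.16243253, -0.62881123,  0.23250312]), 'orientation': array([-3.11464597e+00, -3.95711141e-01,  1.84017961e-04]), 'contact_force': array([ 1.0829254 , -0.0551569 ,  0.23504124]), 'ft_torque': array([0.07107244, 0.02987897, 0.06338318]), 'grasp_force': 0.0, 'finger_gap': 1.0026148621826343}
```

View pics/top0.png

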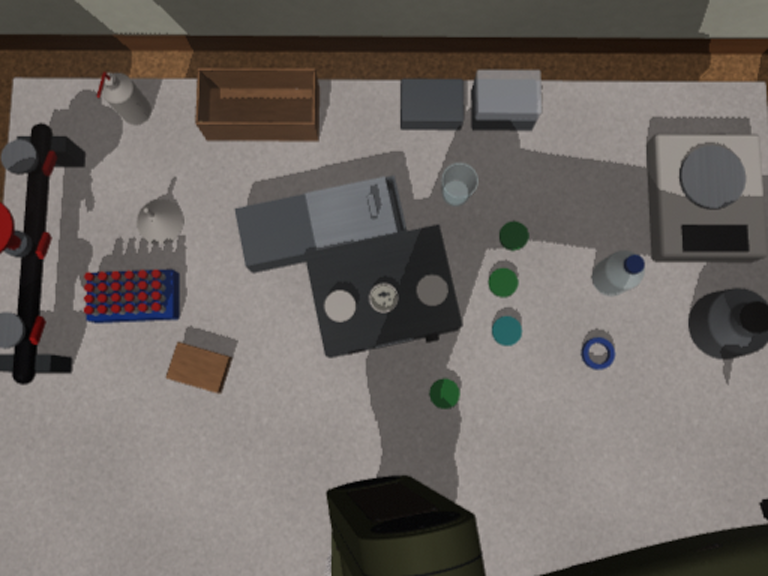

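View pics/side0.png

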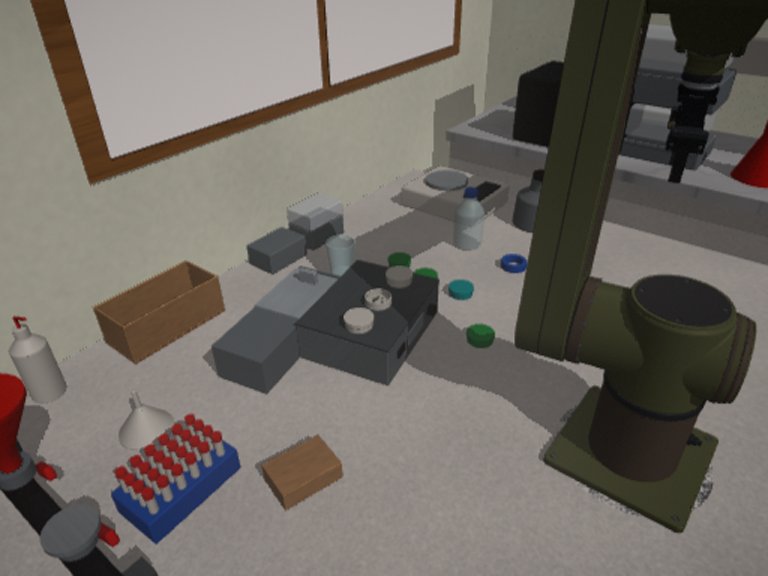

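The top picture shows three dishes on the stage. The lidded ones are at about (340,305) and (432,290, in shadow), and the lidless one with dark spots is in the middle at (383,297). The lid tab is at (374,202). Green or turquoise look-alikes are at (513,235), (503,282), (507,330) and (445,393), off the stage. In the side picture the open dish is at (378,299) and the tab at (308,275). I choose the middle dish and check it in a close crop.

Run:
```python
from h import *
import pickle
t=pickle.load(open("top.pkl","rb"))["color"]; s=pickle.load(open("side.pkl","rb"))["color"]
a=cv2.resize(t[105:245,150:320],None,fx=4.5,fy=4,interpolation=cv2.INTER_CUBIC)
cv2.imwrite("pics/tc.png",cv2.resize(t[110:245,150:320],(765,608))[:600] if 0 else cv2.resize(t[110:242,150:320],(765,594),interpolation=cv2.INTER_CUBIC))
cv2.imwrite("pics/sc.png",cv2.resize(s[145:265,135:305],(765,540),interpolation=cv2.INTER_CUBIC))
```

```text
(no output)
```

View pics/tc.png

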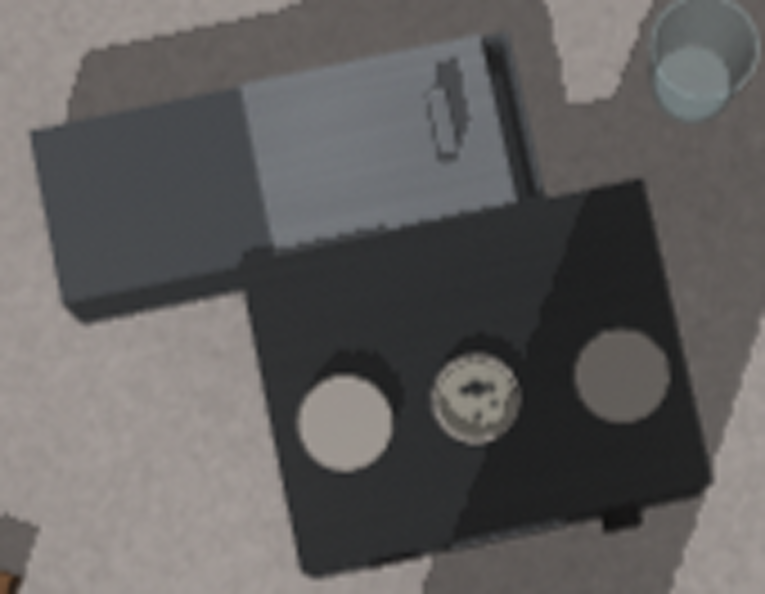

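View pics/sc.png

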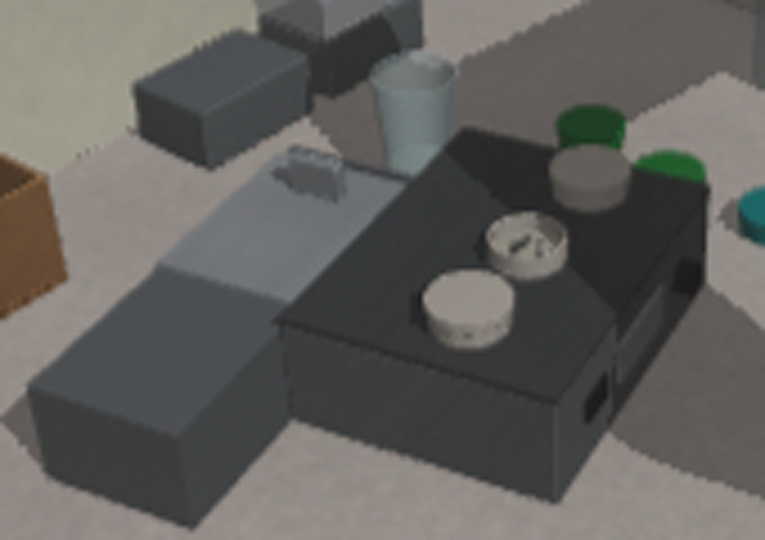

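The crops confirm it: the middle dish (top crop 475,398; side crop 526,240) is hollow with a spotted filter, and the other two have flat tops. The tab top is at about (440,122) in the top crop and (316,158) in the side crop. Next I triangulate.

```bash
cat > meas.py <<'E'
from h import *
import pickle
t=pickle.load(open("top.pkl","rb")); s=pickle.load(open("side.pkl","rb"))
T=lambda u,v:(150+(u+.5)/4.5-.5,110+(v+.5)/4.5-.5)
S=lambda u,v:(135+(u+.5)/4.5-.5,145+(v+.5)/4.5-.5)
prs=dict(c_farR=((642,180),(462,128)),c_nearR=((712,485),(708,187)),c_nearL=((303,576),(557,403)),c_farL=((246,290),(278,320)),
 open_=((475,398),(526,240)),a=((345,423),(469,300)),b=((622,375),(590,172)),tab=((441,122),(317,159)),lidL=((242,87),(163,266)),boxLfar=((32,131),(30,386)))
if __name__=="__main__":
    P={}
    for k,(p,q) in prs.items():
        x,e=tri(t,T(*p),s,S(*q)); P[k]=x; print(k,x.round(4),round(e*1000,1))
    z=.085
    Q={k:atz(t,*T(*prs[k][0]),z)[:2] for k in prs}
    for k,h in (("open_",.101),("a",.105),("b",.105),("tab",.1075),("lidL",.079),("boxLfar",.075)): Q[k]=atz(t,*T(*prs[k][0]),h)[:2]
    c=sum(Q[k] for k in("c_farR","c_nearR","c_nearL","c_farL"))/4
    v=Q["c_farL"]-Q["c_farR"]+Q["c_nearL"]-Q["c_nearR"]; w=Q["c_farL"]-Q["c_nearL"]+Q["c_farR"]-Q["c_nearR"]
    print("ctr",c,"len",np.linalg.norm(v)/2,np.linalg.norm(w)/2,"yaw",np.degrees(np.arctan2(-v[0],v[1])),np.degrees(np.arctan2(w[1],w[0])))
    yaw=(np.arctan2(-v[0],v[1])+np.arctan2(w[1],w[0]))/2
    M=np.array([[np.cos(yaw),np.sin(yaw)],[-np.sin(yaw),np.cos(yaw)]])
    for k in Q: print(k,Q[k].round(4),"stage:",(M@(Q[k]-c)).round(4))
E
python3 meas.py
```

```text
c_farR [ 0.6344 -0.089   0.0815] 1.7
c_nearR [ 0.4489 -0.1299  0.0807] 1.3
c_nearL [0.3937 0.1124 0.0803] 1.4
c_farL [0.5699 0.1538 0.0842] 15.1
open_ [0.4975 0.0108 0.0953] 0.5
a [0.4815 0.0871 0.1003] 0.6
b [ 0.5112 -0.0762  0.0971] 1.2
tab [0.6623 0.032  0.1063] 0.6
lidL [0.6909 0.1537 0.0748] 3.5
boxLfar [0.6642 0.2827 0.0718] 1.0
ctr [0.50936994 0.01036214] len 0.24757956424107455 0.18219510436346928 yaw 14.508103798138553 12.307842341196867
c_farR [ 0.6329 -0.0892] stage: [ 0.0971 -0.1255]
c_nearR [ 0.4479 -0.1298] stage: [-0.0923 -0.1221]
c_nearL [0.3928 0.1117] stage: [-0.0899  0.1256]
c_farL [0.5639 0.1488] stage: [0.0851 0.122 ]
open_ [0.497 0.011] stage: [-0.0119  0.0035]
a [0.4812 0.087 ] stage: [-0.0096  0.0811]
b [ 0.5105 -0.0754] stage: [-0.0188 -0.0837]
tab [0.6622 0.0322] stage: [ 0.1537 -0.0142]
lidL [0.6911 0.1545] stage: [0.2102 0.098 ]
boxLfar [0.6637 0.2824] stage: [0.2132 0.2289]
```

```bash
sed -i 's/c_farL=((246,290)/c_farL=((241,256)/' meas.py; python3 meas.py | grep -v '^[cl]_' ; python3 meas.py | grep c_
```

```text
open_ [0.4975 0.0108 0.0953] 0.5
a [0.4815 0.0871 0.1003] 0.6
b [ 0.5112 -0.0762  0.0971] 1.2
tab [0.6623 0.032  0.1063] 0.6
lidL [0.6909 0.1537 0.0748] 3.5
boxLfar [0.6642 0.2827 0.0718] 1.0
ctr [0.51456176 0.0112212 ] len 0.24686429033565074 0.19270707045254415 yaw 12.074341422740336 12.148836951857405
open_ [0.497 0.011] stage: [-0.0173  0.0034]
a [0.4812 0.087 ] stage: [-0.0167  0.0811]
b [ 0.5105 -0.0754] stage: [-0.0221 -0.0838]
tab [0.6622 0.0322] stage: [ 0.1487 -0.0105]
lidL [0.6911 0.1545] stage: [0.2026 0.103 ]
boxLfar [0.6637 0.2824] stage: [0.2027 0.2339]
c_farR [ 0.6344 -0.089   0.0815] 1.7
c_nearR [ 0.4489 -0.1299  0.0807] 1.3
c_nearL [0.3937 0.1124 0.0803] 1.4
c_farL [0.5851 0.1521 0.0777] 2.7
c_farR [ 0.6329 -0.0892] stage: [ 0.0946 -0.123 ]
c_nearR [ 0.4479 -0.1298] stage: [-0.0948 -0.1239]
c_nearL [0.3928 0.1117] stage: [-0.0979  0.1237]
c_farL [0.5846 0.1522] stage: [0.0981 0.1231]
```

```bash
cat >> h.py <<'E'
YAW=np.radians(12.2); C=np.array([.5145,.0112])
def go(sx,sy,z):
    "remaining shift (cm) in the tool frame and turn (deg) to stage point sx,sy (m), height z, jaws along stage y"
    s=bot.read_state(); p=s["eef_pos"]; A=R.from_rotvec(s["orientation"]).as_matrix()
    w=np.r_[C+[np.cos(YAW)*sx-np.sin(YAW)*sy,np.sin(YAW)*sx+np.cos(YAW)*sy],z]
    best=min((R.from_matrix(A.T@np.c_[g*np.r_[np.cos(YAW),np.sin(YAW),0],g*np.r_[np.sin(YAW),-np.cos(YAW),0],[0,0,-1]]) for g in(1,-1)),key=lambda r:r.magnitude())
    M=np.array([[np.cos(YAW),np.sin(YAW)],[-np.sin(YAW),np.cos(YAW)]])
    print("tool shift cm",(A.T@(w-p)*100).round(2),"turn deg",np.degrees(best.as_rotvec()).round(2),"now stage",(M@(p[:2]-C)).round(4),"z",p[2].round(4),"t",s["time_s"],"gap",s["finger_gap"],"F",s["contact_force"].round(1))
    return A,best
E
python3 - <<'E'
from h import *
A,b=go(.1487,-.0105,.234); print(A.round(3))
print("after turn:",(b.as_matrix().T@np.zeros(3)))
E
```

```text
tool shift cm [ 6.491e+01 -5.152e+01 -4.000e-02] turn deg [-0.11 -0.    2.28] now stage [-0.4794 -0.5512] z 0.2325 t 0.1 gap 1.0026148621826343 F [ 1.1 -0.1  0.2]
[[ 0.968  0.25  -0.   ]
 [ 0.25  -0.968  0.002]
 [ 0.    -0.002 -1.   ]]
after turn: [0. 0. 0.]
```

Request:
{"name": "servo_tool", "arguments": {
  "motion": [
    [6, [0, 0, -5], [0, 0, 2.3]],
    [6, [3.6, -2.86, 0], [0, 0, 0]],
    [6, [3.6, -2.86, 0], [0, 0, 0]],
    [6, [3.6, -2.86, 0], [0, 0, 0]],
    [6, [3.6, -2.86, 0], [0, 0, 0]],
    [6, [3.6, -2.86, 0], [0, 0, 0]],
    [6, [3.6, -2.86, 0], [0, 0, 0]],
    [6, [3.6, -2.86, 0], [0, 0, 0]],
    [6, [3.6, -2.86, 0], [0, 0, 0]],
    [6, [3.6, -2.86, 0], [0, 0, 0]],
    [6, [3.6, -2.86, 0], [0, 0, 0]],
    [6, [0, 0, 0], [0, 0, 0]]
  ],
  "squeeze": 15
}}

```text
time_s: 1.6
eef_pos: [0.4551, -0.2717, 0.2831]
orientation: [-3.122, -0.34, 0.001]
contact_force: [-0.5, -1.0, 1.0]
finger_gap: 0.629
grasp_force: 0.0
```

```bash
python3 -c "
from h import *
go(.1487,-.0105,.16)"
```

```text
tool shift cm [ 26.76 -25.22  12.32] turn deg [-0.05  0.02  0.23] now stage [-0.1178 -0.2639] z 0.2831 t 1.6 gap 0.6291029132304631 F [-0.5 -1.   1. ]
```

Request:
{"name": "servo_tool", "arguments": {
  "motion": [
    [6, [3.35, -3.15, 0], [0, 0, 0]],
    [6, [3.35, -3.15, 0], [0, 0, 0]],
    [6, [3.35, -3.15, 0], [0, 0, 0]],
    [6, [3.35, -3.15, 0], [0, 0, 0]],
    [6, [3.35, -3.15, 0], [0, 0, 0]],
    [6, [3.35, -3.15, 0], [0, 0, 0]],
    [6, [3.35, -3.15, 3], [0, 0, 0]],
    [6, [3.35, -3.15, 3], [0, 0, 0]],
    [6, [0, 0, 3], [0, 0, 0]],
    [6, [0, 0, 3.3], [0, 0, 0]],
    [6, [0, 0, 0], [0, 0, 0]],
    [6, [0, 0, 0], [0, 0, 0]]
  ]
}}

```text
time_s: 3.1
eef_pos: [0.6634, 0.0282, 0.1618]
orientation: [3.124, 0.332, 0.002]
contact_force: [-0.3, -0.8, -0.2]
finger_gap: 0.631
grasp_force: 0.0
```

```bash
python3 -c "
from h import *
go(.1487,-.0105,.104)
for n in('top','side'):
    c=cam(n); s=bot.read_state()['eef_pos']; u=proj(c,s); print(n,u, proj(c,[.6622,.0322,.1075]))
    r=[int(max(0,u[0]-60)),int(max(0,u[1]-50))]
    cv2.imwrite('pics/%s1.png'%n,cv2.resize(c['color'][r[1]:r[1]+100,r[0]:r[0]+125],(500,400),interpolation=cv2.INTER_CUBIC)); print(r)
a=cv2.imread('pics/side1.png');cv2.imwrite('pics/s1.png',a)
"
```

```text
tool shift cm [-0.05 -0.44  5.78] turn deg [ 0.03 -0.07 -0.07] now stage [ 0.1491 -0.0148] z 0.1618 t 3.1 gap 0.6308437577774827 F [-0.3 -0.8 -0.2]
top [248.7309063  130.51374557] [247.6095538  136.71845671]
[188, 80]
side [203.65151544 163.19228272] [204.89552949 179.62562249]
[143, 113]
```

View pics/s1.png

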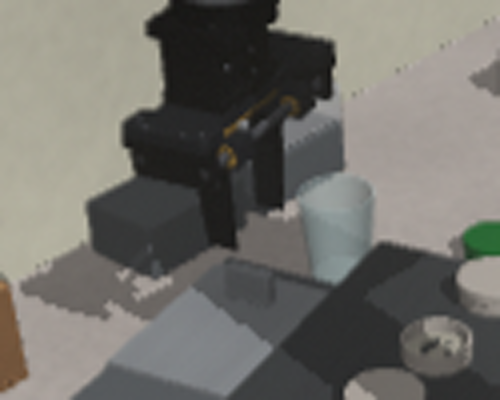

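The side crop shows the open fingers straddling the tab, which is at about (250,282), from above. I descend and pinch.

Request:
{"name": "servo_tool", "arguments": {
  "motion": [
    [6, [0, -0.4, 2], [0, 0, 0]],
    [6, [0, 0, 2], [0, 0, 0]],
    [6, [0, 0, 1.7], [0, 0, 0]],
    [6, [0, 0, 0], [0, 0, 0]],
    [0.5, [0, 0, 0], [0, 0, 0]],
    [0.5, [0, 0, 0], [0, 0, 0]],
    [0.5, [0, 0, 0], [0, 0, 0]],
    [0.5, [0, 0, 0], [0, 0, 0]],
    [0.5, [0, 0, 0], [0, 0, 0]],
    [0.5, [0, 0, 0], [0, 0, 0]]
  ],
  "squeeze": 15
}}

```text
time_s: 4.45
eef_pos: [0.6621, 0.0329, 0.1038]
orientation: [3.123, 0.334, 0.0]
contact_force: [-0.2, 0.6, 1.0]
finger_gap: 0.123
grasp_force: 15.0
```

```bash
python3 -c "
from h import *
go(.1487,.114,.104)"
```

```text
tool shift cm [-1.00e-02 -1.24e+01 -3.00e-02] turn deg [ 0.02 -0.01  0.01] now stage [ 0.1488 -0.01  ] z 0.1038 t 4.45 gap 0.12322784576088641 F [-0.2  0.6  1. ]
```

Gap 0.123 is about 12 mm, so the tab is held. Sliding the lid open.

Request:
{"name": "servo_tool", "arguments": {
  "motion": [
    [0.5, [0, -1.5, 0], [0, 0, 0]],
    [0.5, [0, -1.5, 0], [0, 0, 0]],
    [0.5, [0, -1.5, 0], [0, 0, 0]],
    [0.5, [0, -1.5, 0], [0, 0, 0]],
    [0.5, [0, -1.5, 0], [0, 0, 0]],
    [0.5, [0, -1.5, 0], [0, 0, 0]],
    [0.5, [0, -1.5, 0], [0, 0, 0]],
    [0.5, [0, -1.2, 0], [0, 0, 0]],
    [0.5, [0, -0.4, 0], [0, 0, 0]],
    [0.5, [0, 0, 0], [0, 0, 0]],
    [0.5, [0, 0, 0], [0, 0, 0]]
  ]
}}

```text
time_s: 5.82
eef_pos: [0.6358, 0.1523, 0.1037]
orientation: [-3.123, -0.333, 0.002]
contact_force: [-4.6, -0.7, 5.1]
finger_gap: 0.13
grasp_force: 15.0
```

```bash
python3 -c "
from h import *
go(.1487,.114,.104)"
```

```text
tool shift cm [ 0.03 -0.18 -0.03] turn deg [-0.08  0.07 -0.01] now stage [0.1484 0.1122] z 0.1037 t 5.825 gap 0.13034640141367437 F [-4.6 -0.7  5.1]
```

Request:
{"name": "servo_tool", "arguments": {
  "motion": [
    [4, [0, 0, 0], [0, 0, 0]],
    [4, [0, 0, 0], [0, 0, 0]],
    [4, [0, 0, 0], [0, 0, 0]],
    [4, [0, 0, -3], [0, 0, 0]],
    [4, [0, 0, -4], [0, 0, 0]],
    [3, [-3.5, 1.5, -1], [0, 0, 0]],
    [3, [-4, 2, 0], [0, 0, 0]],
    [3, [-4, 2, 0], [0, 0, 0]],
    [3, [-4, 2, 0], [0, 0, 0]],
    [3, [-4, 2, 0], [0, 0, 0]],
    [3, [-3.2, 1.4, 0], [0, 0, 0]],
    [3, [0, 0, 0], [0, 0, 0]]
  ]
}}

```text
time_s: 7.32
eef_pos: [0.4366, -0.004, 0.1836]
orientation: [3.124, 0.329, 0.002]
contact_force: [-0.0, -0.4, 0.2]
finger_gap: 0.317
grasp_force: 0.0
```

```bash
python3 -c "
from h import *
go(-.08,.0035,.108)
c=cam('top')
cv2.imwrite('pics/top2.png',cv2.resize(c['color'][100:250,140:340],(800,600),interpolation=cv2.INTER_CUBIC))"
```

```text
tool shift cm [-0.08 -0.19  7.56] turn deg [ 0.01 -0.06 -0.16] now stage [-0.0793  0.0016] z 0.1836 t 7.325 gap 0.3172525816139146 F [-0.  -0.4  0.2]
```

View pics/top2.png

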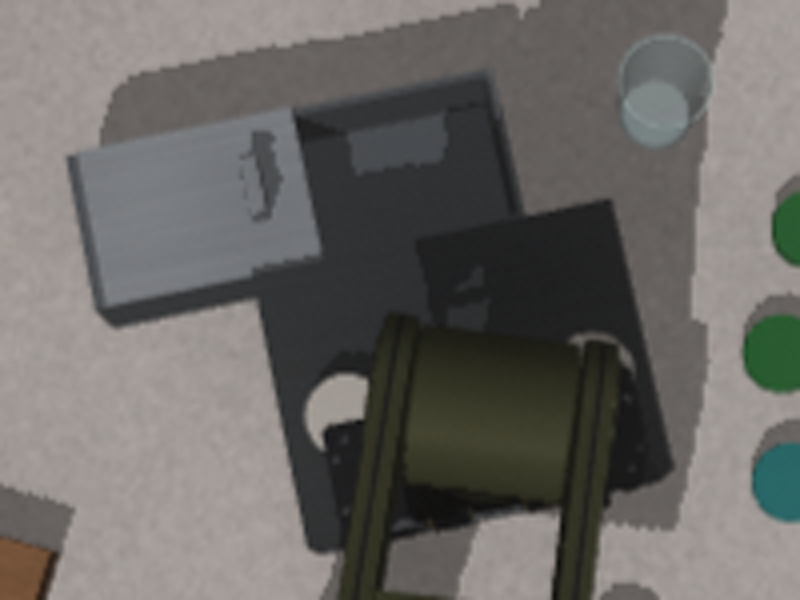

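The lid is open (its edge runs from (297,105) to (320,255)) and the mouth is clear. I descend behind the dish and push.

Request:
{"name": "servo_tool", "arguments": {
  "motion": [
    [3, [-0.1, -0.2, 3], [0, 0, 0]],
    [3, [0, 0, 3], [0, 0, 0]],
    [3, [0, 0, 1.5], [0, 0, 0]],
    [3, [0, 0, 0], [0, 0, 0]],
    [3, [1, 0, 0], [0, 0, 0]],
    [3, [1, 0, 0], [0, 0, 0]],
    [3, [1, 0, 0], [0, 0, 0]],
    [3, [1, 0, 0], [0, 0, 0]],
    [3, [1, 0, 0], [0, 0, 0]],
    [3, [1, 0, 0], [0, 0, 0]],
    [3, [0, 0, 0], [0, 0, 0]]
  ]
}}

```text
time_s: 8.75
eef_pos: [0.4955, 0.0113, 0.1087]
orientation: [3.124, 0.334, 0.0]
contact_force: [0.3, 0.9, 1.0]
finger_gap: 0.314
grasp_force: 0.0
```

```bash
python3 -c "
from h import *
go(.095,.0035,.108)
c=cam('side')
cv2.imwrite('pics/side3.png',cv2.resize(c['color'][130:260,130:310],(720,520),interpolation=cv2.INTER_CUBIC))"
```

```text
tool shift cm [11.35  0.06  0.07] turn deg [ 0.   -0.01 -0.  ] now stage [-0.0185  0.0041] z 0.1087 t 8.75 gap 0.3142264485867105 F [0.3 0.9 1. ]
```

View pics/side3.png

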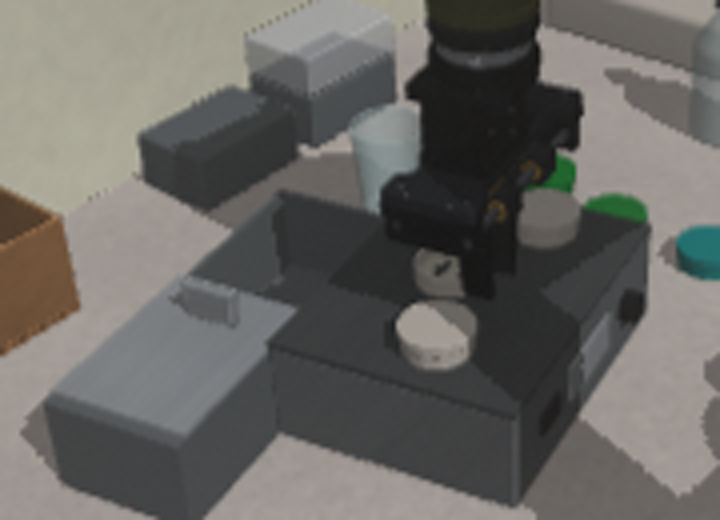

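The dish at (438,270) is nested between the fingers and moving, and the neighbours are untouched. I push on over the edge.

Request:
{"name": "servo_tool", "arguments": {
  "motion": [
    [3, [1, 0, 0], [0, 0, 0]],
    [3, [1.2, 0, 0], [0, 0, 0]],
    [3, [1.2, 0, 0], [0, 0, 0]],
    [3, [1.2, 0, 0], [0, 0, 0]],
    [3, [1.2, 0, 0], [0, 0, 0]],
    [3, [1.2, 0, 0], [0, 0, 0]],
    [3, [1.2, 0, 0], [0, 0, 0]],
    [3, [1.2, 0, 0], [0, 0, 0]],
    [3, [1.2, 0, 0], [0, 0, 0]],
    [3, [1, 0, 0], [0, 0, 0]],
    [3, [0, 0, 0], [0, 0, 0]]
  ]
}}

```text
time_s: 10.18
eef_pos: [0.6088, 0.0358, 0.1086]
orientation: [3.124, 0.334, 0.0]
contact_force: [-0.1, 0.1, -0.4]
finger_gap: 0.312
grasp_force: 0.0
```

Request:
{"name": "servo_tool", "arguments": {
  "motion": [
    [3, [0, 0, -3], [0, 0, 0]],
    [4, [0, 0, -4], [0, 0, 0]],
    [4, [-1, -2, -4], [0, 0, 0]],
    [4, [-4, -3, 0], [0, 0, 0]],
    [4, [-4, 0, 0], [0, 0, 0]],
    [4, [-4, 0, 0], [0, 0, 0]],
    [4, [-4, 0, 0], [0, 0, 0]],
    [4, [0, 0, 0], [0, 0, 0]]
  ]
}}

```text
time_s: 11.18
eef_pos: [0.4297, 0.0485, 0.2183]
orientation: [3.124, 0.332, 0.001]
contact_force: [0.5, 0.6, 0.5]
finger_gap: 0.421
grasp_force: 0.0
```

```bash
python3 -c "
from h import *
go(.1484,.1122,.16)
c=cam('top')
cv2.imwrite('pics/top4.png',cv2.resize(c['color'][100:250,140:340],(800,600),interpolation=cv2.INTER_CUBIC))"
```

```text
tool shift cm [22.34 -5.81  5.85] turn deg [ 0.01 -0.03 -0.05] now stage [-0.075   0.0544] z 0.2183 t 11.175 gap 0.4213305827382017 F [0.5 0.6 0.5]
```

View pics/top4.png

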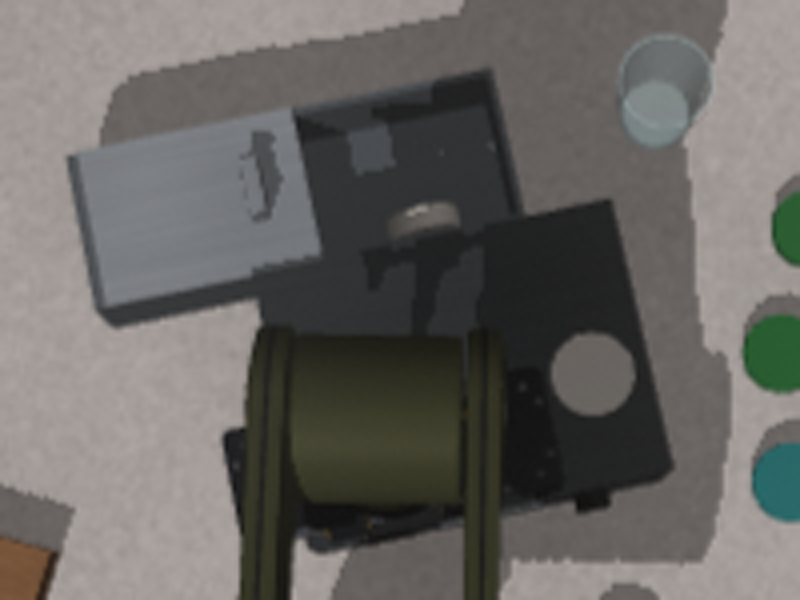

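The dish is over the mouth at (423,220) but seems to stand on edge against the stage-side wall. I look closer in both views.

```bash
python3 -c "
from h import *
c=cam('top');d=cam('side')
a=cv2.resize(c['color'][112:172,205:275],(560,480),interpolation=cv2.INTER_CUBIC)[:300]
a=cv2.resize(c['color'][115:172,205:275],(390,318),interpolation=cv2.INTER_CUBIC)
a=cv2.resize(c['color'][115:175,205:275],(400,343),interpolation=cv2.INTER_CUBIC)
b=cv2.resize(d['color'][165:225,170:240],(400,343),interpolation=cv2.INTER_CUBIC)
cv2.imwrite('pics/both.png',np.hstack([a,b]))
for u in (423-36,423,423+36):
  pass
for (u,v) in ((425,203),(423,220),(423,240)):
  p=(140+u/4,100+v/4)
  for z in(.03,.06,.08):
    w=atz(c,*p,z)[:2]-C; print((u,v),z,(np.array([[np.cos(YAW),np.sin(YAW)],[-np.sin(YAW),np.cos(YAW)]])@w).round(4))
"
```

```text
(425, 203) 0.03 [ 0.1302 -0.0015]
(425, 203) 0.06 [ 0.1231 -0.0006]
(425, 203) 0.08 [ 1.183e-01 -1.000e-04]
(423, 220) 0.03 [0.1184 0.0024]
(423, 220) 0.06 [0.1116 0.0032]
(423, 220) 0.08 [0.107  0.0037]
(423, 240) 0.03 [0.1043 0.0053]
(423, 240) 0.06 [0.0977 0.006 ]
(423, 240) 0.08 [0.0933 0.0065]
```

View pics/both.png

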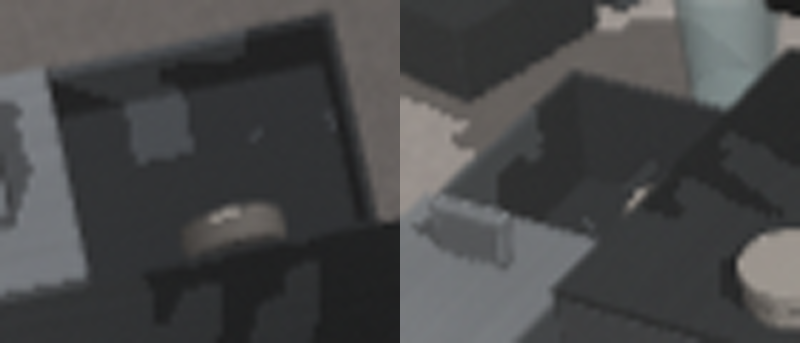

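```bash
python3 -c "
from h import *
c=cam('top');d=cam('side');k=400/70
for a,b in (((225,212),(638,197)),((230,207),(645,188))):
  x,e=tri(c,(205+a[0]/k,115+a[1]/k),d,(170+(b[0]-400)/k,165+b[1]/k)); print(x,e)
go(.1484,.1122,.16)"
```

```text
[0.63250994 0.04146461 0.05082383] 0.0017230068877267992
[0.63259248 0.03788089 0.05503763] 0.00521618536836738
tool shift cm [22.08 -5.82  5.88] turn deg [ 0.   -0.01 -0.01] now stage [-0.0724  0.0541] z 0.2188 t 11.425 gap 0.4222599629821264 F [ 0.1 -0.4  0.7]
```

The dish's top edge is at z ≈ 0.053 m, well below the rim, so it lies inside. Now I go back to the tab.

Request:
{"name": "servo_tool", "arguments": {
  "motion": [
    [6, [3.7, -1, 0], [0, 0, 0]],
    [6, [3.7, -1, 0], [0, 0, 0]],
    [6, [3.7, -1, 0], [0, 0, 0]],
    [6, [3.7, -1, 0], [0, 0, 0]],
    [6, [3.7, -1, 0], [0, 0, 0]],
    [6, [3.6, -0.8, 0], [0, 0, 0]],
    [6, [0, 0, 3], [0, 0, 0]],
    [6, [0, 0, 3], [0, 0, 0]],
    [6, [0, 0, 0], [0, 0, 0]],
    [6, [0, 0, 0], [0, 0, 0]]
  ]
}}

```text
time_s: 12.68
eef_pos: [0.6362, 0.1523, 0.1594]
orientation: [-3.124, -0.334, -0.001]
contact_force: [0.5, 0.0, 1.0]
finger_gap: 0.631
grasp_force: 0.0
```

```bash
python3 -c "
from h import *
go(.1484,.1122,.104)"
```

```text
tool shift cm [-0.04 -0.    5.54] turn deg [ 0.   -0.05 -0.01] now stage [0.1487 0.1122] z 0.1594 t 12.675 gap 0.630743472564623 F [0.5 0.  1. ]
```

Request:
{"name": "servo_tool", "arguments": {
  "motion": [
    [6, [0, 0, 2], [0, 0, 0]],
    [6, [0, 0, 2], [0, 0, 0]],
    [6, [0, 0, 1.5], [0, 0, 0]],
    [6, [0, 0, 0], [0, 0, 0]],
    [0.5, [0, 0, 0], [0, 0, 0]],
    [0.5, [0, 0, 0], [0, 0, 0]],
    [0.5, [0, 0, 0], [0, 0, 0]],
    [0.5, [0, 0, 0], [0, 0, 0]],
    [0.5, [0, 0, 0], [0, 0, 0]],
    [0.5, [0, 0, 0], [0, 0, 0]]
  ]
}}

```text
time_s: 13.92
eef_pos: [0.6353, 0.1521, 0.1037]
orientation: [3.124, 0.334, 0.0]
contact_force: [0.1, -0.3, 1.2]
finger_gap: 0.127
grasp_force: 15.0
```

Request:
{"name": "servo_tool", "arguments": {
  "motion": [
    [0.5, [0, 1.3, 0], [0, 0, 0]],
    [0.5, [0, 1.3, 0], [0, 0, 0]],
    [0.5, [0, 1.3, 0], [0, 0, 0]],
    [0.5, [0, 1.3, 0], [0, 0, 0]],
    [0.5, [0, 1.3, 0], [0, 0, 0]],
    [0.5, [0, 1.3, 0], [0, 0, 0]],
    [0.5, [0, 1.3, 0], [0, 0, 0]],
    [0.5, [0, 1.3, 0], [0, 0, 0]],
    [0.5, [0, 1.3, 0], [0, 0, 0]],
    [0.5, [0, 1.2, 0], [0, 0, 0]],
    [0.5, [0, 0.6, 0], [0, 0, 0]],
    [0.5, [0, 0, 0], [0, 0, 0]]
  ]
}}

```text
time_s: 15.42
eef_pos: [0.6646, 0.0187, 0.1038]
orientation: [3.123, 0.332, 0.003]
contact_force: [5.8, -0.0, -1.7]
finger_gap: 0.125
grasp_force: 15.0
```

```bash
python3 -c "
from h import *
go(.1484,-.031,.104)"
```

```text
tool shift cm [ 0.01  0.66 -0.02] turn deg [ 0.08 -0.09 -0.05] now stage [ 0.1483 -0.0244] z 0.1038 t 15.425 gap 0.12457138870569137 F [ 5.8 -0.  -1.7]
```

Request:
{"name": "servo_tool", "arguments": {
  "motion": [
    [0.5, [0, 0.3, 0], [0, 0, 0]],
    [0.5, [0, 0.2, 0], [0, 0, 0]],
    [0.5, [0, 0.2, 0], [0, 0, 0]],
    [0.5, [0, 0, 0], [0, 0, 0]]
  ]
}}

```text
time_s: 15.92
eef_pos: [0.6656, 0.014, 0.1038]
orientation: [-3.122, -0.333, -0.002]
contact_force: [3.4, 5.0, -1.3]
finger_gap: 0.128
grasp_force: 15.0
```

Request:
{"name": "servo_tool", "arguments": {
  "motion": [
    [0.5, [0, 0.2, 0], [0, 0, 0]],
    [0.5, [0, 0.2, 0], [0, 0, 0]],
    [0.5, [0, 0, 0], [0, 0, 0]]
  ]
}}

```text
time_s: 16.3
eef_pos: [0.6656, 0.0138, 0.1036]
orientation: [-3.115, -0.332, 0.001]
contact_force: [1.7, 16.8, 0.8]
finger_gap: 0.123
grasp_force: 15.0
```

```bash
python3 -c "
from h import *
go(.1484,-.031,.104)"
```

```text
tool shift cm [ 0.01  0.16 -0.04] turn deg [-0.51 -0.03 -0.03] now stage [ 0.1483 -0.0294] z 0.1036 t 16.3 gap 0.12329112866970982 F [ 1.7 16.8  0.8]
```

The TCP has stopped moving and the force has risen to 17 N, so the lid is at its stop. I ease off, release and retreat.

Request:
{"name": "servo_tool", "arguments": {
  "motion": [
    [0.5, [0, -0.3, 0], [0, 0, 0]],
    [5, [0, 0, 0], [0, 0, 0]],
    [5, [0, 0, 0], [0, 0, 0]],
    [5, [0, 0, 0], [0, 0, 0]],
    [5, [0, 0, -3], [0, 0, 0]],
    [5, [0, 0, -4], [0, 0, 0]],
    [5, [0, 0, -4], [0, 0, 0]],
    [5, [-4, 0, 0], [0, 0, 0]],
    [5, [-4, 0, 0], [0, 0, 0]],
    [5, [-4, 0, 0], [0, 0, 0]],
    [5, [-4, 0, 0], [0, 0, 0]],
    [5, [0, 0, 0], [0, 0, 0]]
  ]
}}

```text
time_s: 17.8
eef_pos: [0.507, -0.0221, 0.2133]
orientation: [3.124, 0.331, -0.001]
contact_force: [-0.2, -1.0, 0.9]
finger_gap: 0.528
grasp_force: 0.0
```

```bash
python3 -c "
from h import *
go(.1484,-.031,.104)
c=cam('top');d=cam('side');k=4
a=cv2.resize(c['color'][105:245,150:250],(400,560),interpolation=cv2.INTER_CUBIC)
b=cv2.resize(d['color'][140:280,170:270],(400,560),interpolation=cv2.INTER_CUBIC)
cv2.imwrite('pics/end.png',np.hstack([a,b]))
"
```

```text
tool shift cm [16.28 -0.03 10.92] turn deg [ 0.01  0.04 -0.1 ] now stage [-0.0144 -0.031 ] z 0.2133 t 17.8 gap 0.5282583184258796 F [-0.2 -1.   0.9]
```

View pics/end.png

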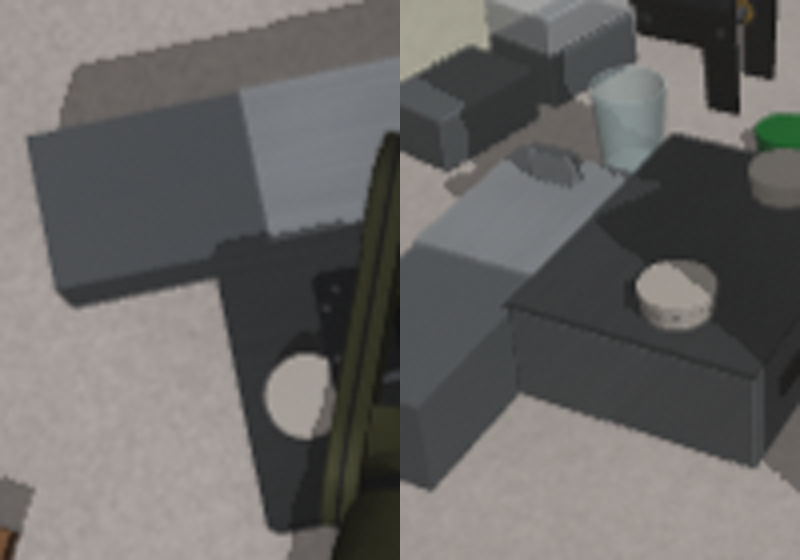

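The lid appears shut: its +y edge is at (240,90)–(268,235) in the left half, and both lidded dishes stand in place. I check the shut position numerically.

```bash
python3 -c "
from h import *
c=cam('top')
M=np.array([[np.cos(YAW),np.sin(YAW)],[-np.sin(YAW),np.cos(YAW)]])
f=lambda u,v,z: M@(atz(c,150+(u+.5)/4-.5,105+(v+.5)/4-.5,z)[:2]-C)
print(f(28,136,.075),f(57,290,.075),'lid',f(240,90,.079),f(268,236,.079))
"
```

```text
[0.20349837 0.23379194] [0.09364459 0.23359887] lid [0.20439655 0.08495654] [0.09998914 0.08604541]
```

The lid edge is 148 mm from the box end, against 150 mm when fully shut, so it is within tolerance. Handing in.

```bash
python3 -c "
from h import *
print(workorder.close_job())"
```

```text
the job is handed in; nothing more can be done
None
```

The lidless dish was pushed off the stage into the discard box, the lid was slid shut to its stop (about 2 mm from fully closed as measured), both lidded dishes look undisturbed, and the job is handed in; no verdict came back.

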